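# Screw the lid onto the ink-stick jar

### The job

The writing is done: put the lid on the red jar of ink sticks and screw it fully home, so that it sits level and all the way down, then let go of it. You cannot see where its thread begins, so set the lid on the neck, turn it backwards (anticlockwise) until you feel it drop into the thread, and then screw it forward (clockwise) to its stop. Leave the cup, the inkstone, the paperweight and the brush pot where they are.

Things in the scene. Friction and masses are not known exactly. Their poses are not given: they have to be found in the camera images.
- lid: Loose black screw lid standing upright on the felt, 75 mm across, 56 mm tall, 0.11 to 0.21 kg. Origin: centre of its lower edge; z up along its axis. Skirt 28 mm high (67 mm inside diameter, 24 mm inside depth), a wooden knob on top. Inside the lower edge three lugs, 120 deg apart, 7 mm wide, 4 mm high, leave an opening 52 mm across.
- lid_knob (a point): Point on the lid's axis inside its pale wooden knob, 45 mm above the lid's lower edge; axes as the lid's. The knob is a regular hexagon with upright sides, 38 mm across flats (44 across corners, each flat 22 mm wide), from 28 to 56 mm above the lower edge. Its flats face the lid's x axis and every 60 deg from it: three directions to grip it flat to flat.
- jar: Red jar of ink sticks, fixed to the table (neither slides nor turns). Origin: centre of the underside of its wooden foot, on the table. Foot 112 mm across and 12 high, body 92 across, shoulder 100 mm up, then a round neck 48 mm across (46 at the rim) up to the open rim at 126 mm. About 2 mm of sideways play between lid and neck.
- jar_mouth (a point): Centre of the jar's rim, on its axis, 126 mm above the table; z up. Heights of the lid's lower edge below this rim: 7.5 mm when it rests on top of the thread, 4.5 mm when it happens to rest on the stop teeth, 18 mm once dropped into the thread's starts, 23 mm fully home.
- jar_thread (a point): Point on the jar's axis, 13 mm below the rim, amid the black thread, 63 mm across with three equal starts. Their direction differs each time, is NOT told by the jar's axes and must be felt. From where the lid lands, turning it back (anticlockwise from above) up to about 110 deg brings its lugs over the starts, open over about 20 deg, and it drops; a tooth stops it going further back.
- jar_shoulder (a point): Point on the jar's axis at its shoulder, 26 mm below the rim. Once dropped, turning forward (clockwise) 80 to 100 deg leads the lid down a ramp, 5 mm lower, to a hard stop. Little torque and a few newtons of downward push are enough. Turned forward while still on top of the thread it is blocked by a tooth 3 mm high. A lid on a tooth first drops 3 mm on turning back.
- paper_cup: white paper cup, 76 mm across, 92 mm tall, a bystander; origin at the centre of its underside
- inkstone: flat dark inkstone, 130 x 100 x 26 mm, a bystander; origin at the centre of its underside
- paperweight: dark wooden bar 180 x 30 x 20 mm with a small brass knob, 49 mm tall in all, a bystander; origin at the centre of its underside, long along its y axis
- brush_pot: blue ceramic pot 84 mm across, 100 mm tall, with brushes rising to about 215 mm, a bystander; origin at the centre of its underside
Things that resemble listed ones, but are neither listed nor needed, are in the scene too. Of the things that look like the jar, the largest one is meant.

How it is judged:
On the way, in this order (a step that is already met when the one before it is completed fails the run):
1. the lid is lifted off the table (height (world z) of lid above 0.05 m), for 0.1 s.
2. the lid, upright on the neck, has dropped into the thread (horizontal distance between lid and jar_mouth below 0.005 m and z of lid in the frame of jar_mouth below -0.0165 m and angle between lid's own z axis and vertical below 0.1 rad), for 0.1 s.
At the end, for the whole second after the job is handed in: the lid stands level (within 3 degrees) on the jar, on its axis within 5 mm, with its lower edge at least 22.0 mm below the rim (1 mm short of the full 23 mm is still home), at rest and released (z of lid in the frame of jar_mouth below -0.022 m and horizontal distance between lid and jar_mouth below 0.005 m and angle between lid's own z axis and vertical below 0.05 rad and linear speed of lid below 0.01 m/s); the robot touches nothing.
It fails at once if a bystander (cup, inkstone, paperweight or brush pot) is pushed more than 30 mm or tipped (distance of any of paper_cup, inkstone, paperweight, brush_pot from where it was at the start of the episode above 0.03 m or angle between any of paper_cup, brush_pot's own z axis and vertical above 0.5 rad).
It also fails if it takes over 72 s, if anything falls off the work surface, if the arm or the gripper's body presses on something with over 40 N, if the wrist force passes 120 N, or if a joint passes its speed limit or range.

### The arm

A 7-joint arm with a two-finger parallel gripper is mounted at the origin on the work surface. World frame = base frame: x ahead of the robot, y to its left, z up, the work surface at z = 0. Lengths are in m, angles in rad, forces in N, time in s.
With the tool pointing down it reaches from about 0.425 to 1.025 m from the base axis. Payload 9.4 kg.
Tool frame: the origin (TCP) lies on the mounting face of the last link; the fingertips stand 173 mm ahead of it and the grasp point (between the pads) lies 155 mm ahead of it; x points along the fingers, y is the direction in which the jaws open and shut, and the axes are right-handed (so a half turn about x gives the same grasp; the last joint's range is limited). The gripper opens to 85 mm and grips with 20 to 120 N. Pads are 22 mm wide; open, the fingers measure 114 mm over their backs; the gripper's body (76 mm by 85 mm) begins 54 mm behind the grasp point. The pads swing forward as they close: fully open they stand 13 mm farther back than shut.
Start: joints at [-1.412, 0.599, -0.003, 1.599, 0.002, 0.943, -0.08], TCP at [0.169, 0.705, 0.405] pointing down, gripper open.
Joint ranges: [-2.57, 2.57], [-0.35, 1.97], [-1.29, 1.29], [0.11, 2.56], [-1.05, 4.19], [0.11, 1.86], [-2.63, 2.63]. Speed limits (rad/s): [2.22, 2.22, 3.01, 3.01, 3.14, 3.14, 3.14].

### API

Orientations are given as a 3x3 rotation matrix whose columns are the frame's x, y, z axes.
In Python, from workcell import ctrl gives the robot as it stands.
- The arm moves only by the tool drive_tool, never from a script. Its argument "motion" is a list of rows, each an object with "fingers": the finger opening in mm, from 0 to 85.4; "offset": the shift along the tool's x, y, z in mm, a list of three; "turn": the turn about the tool's x in rad. A call has 1 to 10 rows; each row shifts and turns the commanded pose from where the row before left it, along the tool's axes as they then stand; what a row does not reach is not made up. A row lasts 1/10 s, in which the tool goes at most 50 mm and 8.59 degrees, less where a joint would pass 70% of its speed; a pose out of reach is approached as far as the arm can. A call with a gripper value outside its range is refused whole. The fingers move at their own pace and stop on an object; the grip force is fixed at half the most. Time passes only in rows, so rows that do not move let the fingers close. It gives the time, the measured TCP pose, the force and the opening at its end, in the units of the state.
- ctrl.get_state(): the state, without advancing time (a new reading comes with each control period).
- ctrl.capture(name): name is "scene" or "side" or "wrist"; returns (picture, depth): 384x512x3 uint8, red, green, blue; 384x512 float32, m along the optical axis (not along the pixel's ray), 0 where there is no reading.
- ctrl.calibration(name): a dict with "fx", "fy", "cx", "cy" (pixels), "R" (3x3) and "t" (3): a world point X has camera coordinates R X + t; the wrist camera has in their place "mount" (4x4, takes a point from camera to tool coordinates, whose origin is the TCP and whose axes are the tool frame's). Camera axes: x right, y down, z forward; pixel columns grow to the right and rows downward; lengths in m; the calibration is good to about 2 mm. A picture is of the moment at which its call begins: read the wrist's pose just before it. calibration takes no time and is no camera call.
- ctrl.job_done(): hands the job in, once; it reports no verdict.
The state is a dict: "time": time; "joint_positions": joint angles; "qvel": joint speeds; "effort": joint torques, N m; "eef_pos": TCP position; "orientation": TCP orientation; "force": force on the tool from outside, world axes, zero at the start; "torque": the same for the moment, N m; "width": finger opening in m.
Only numpy, scipy, OpenCV 4.12 (cv2) and the standard library are available. Lean on these libraries where they do the work, as an engineer would, in place of code of your own. Each camera call takes 0.05 s, during which the arm holds its last target.

## Working session

There is one attempt and no reset: what is moved stays moved. The work goes in short steps, Python scripts to look and compute and a tool call to move; the robot and the scene stay as the last step left them, time stands still between calls to the robot, and variables do not carry over. Pictures are saved under pics/ and viewed, and the job is handed in when it is done.

Besides the shell and the picture viewer there is one more tool, called after "Emit:" by a JSON object that holds its "op" and its "data". drive_tool: Moves the arm, as the interface text tells. Its arguments: {"type":"object","properties":{"motion":{"type":"array","items":{"type":"object","properties":{"fingers":{"type":"number"},"offset":{"type":"array","items":{"type":"number"}},"turn":{"type":"number"}}}}},"required":["motion"]}

```bash
ls; mkdir -p pics; python3 - <<'E'
from workcell import ctrl
import cv2,numpy as np
for n in ["scene","side","wrist"]:
    p,d=ctrl.capture(n); cv2.imwrite(f"pics/{n}0.png",cv2.cvtColor(p,cv2.COLOR_RGB2BGR)); np.save(f"pics/{n}0.npy",d)
    c=ctrl.calibration(n); print(n,{k:np.round(v,3).tolist() for k,v in c.items()})
s=ctrl.get_state()
print({k:np.round(v,3).tolist() for k,v in s.items()})
E
```

```text
pics
scene {'fx': 369.84, 'fy': 369.84, 'cx': 250.444, 'cy': 190.457, 'R': [[-0.416, 0.909, -0.025], [0.499, 0.205, -0.842], [-0.76, -0.363, -0.539]], 't': [0.183, -0.207, 1.502]}
side {'fx': 394.939, 'fy': 394.939, 'cx': 253.211, 'cy': 191.841, 'R': [[0.988, -0.153, 0.017], [-0.101, -0.725, -0.681], [0.117, 0.671, -0.732]], 't': [-0.59, 0.206, 0.969]}
wrist {'fx': 314.706, 'fy': 314.706, 'cx': 253.457, 'cy': 187.254, 'mount': [[0.0, -0.319, 0.948, 0.031], [1.0, 0.001, -0.0, -0.003], [-0.001, 0.948, 0.319, -0.082], [0.0, 0.0, 0.0, 1.0]]}
{'time': 0.15, 'joint_positions': [-1.412, 0.6, -0.003, 1.6, 0.002, 0.943, -0.08], 'qvel': [0.001, -0.002, -0.0, -0.002, -0.001, -0.001, 0.001], 'effort': [0.003, -77.699, 1.567, -25.824, 0.012, 0.007, 0.0], 'eef_pos': [0.169, 0.705, 0.404], 'orientation': [[-0.0, 0.234, 0.972], [-0.001, 0.972, -0.234], [-1.0, -0.001, 0.0]], 'force': [0.594, 0.265, -1.149], 'torque': [0.031, -0.03, -0.068], 'width': 0.086}
```

View pics/scene0.png

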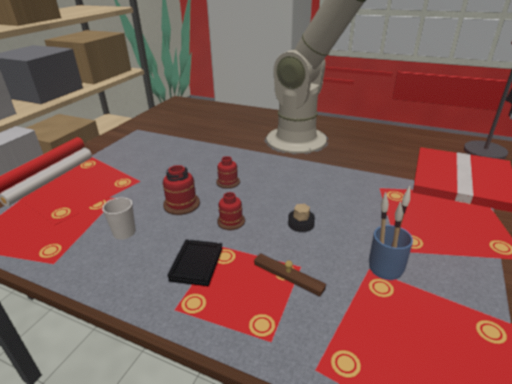

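View pics/side0.png

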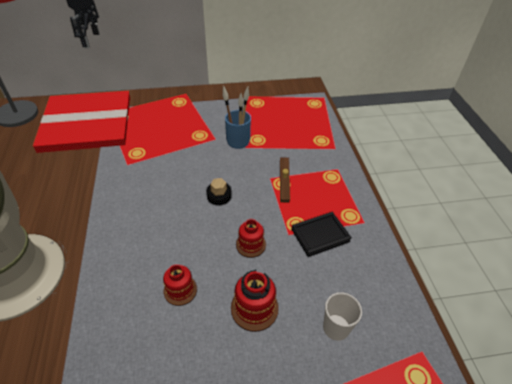

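View pics/wrist0.png

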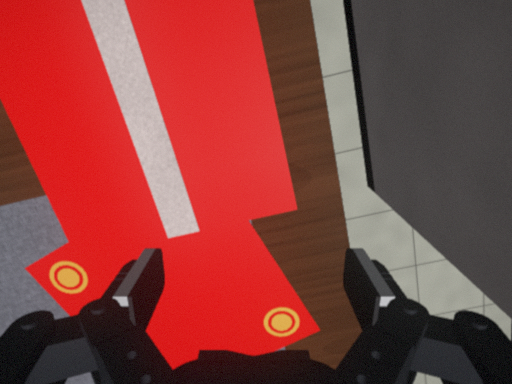

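The largest jar is at scene (180,190) / side (256,295), and the lid at scene (302,217) / side (219,191). Next I'll measure both with the depth images and enlarged crops.

```bash
cat > h.py <<'E'
from workcell import ctrl
import numpy as np,cv2
def cloud(d,c,R=None,t=None):
    v,u=np.indices(d.shape); X=np.stack([(u-c["cx"])*d/c["fx"],(v-c["cy"])*d/c["fy"],d],-1)
    if "R" in c:
        return (X-np.array(c["t"]))@np.array(c["R"])
    X=X@np.array(c["mount"])[:3,:3].T+np.array(c["mount"])[:3,3]
    return X@np.array(R).T+np.array(t)
def circ(P):
    A=np.c_[2*P[:,:2],np.ones(len(P))]; s=np.linalg.lstsq(A,(P[:,:2]**2).sum(1),rcond=None)[0]
    return s[:2],np.sqrt(s[2]+s[:2]@s[:2])
E
python3 - <<'E'
from h import *
for n,bj,bl,bb in [("scene",(155,155,205,220),(280,198,325,235),(250,250,330,300)),("side",(225,260,285,330),(200,172,240,208),(270,150,300,205))]:
    d=np.load(f"pics/{n}0.npy"); W=cloud(d,ctrl.calibration(n))
    p=cv2.imread(f"pics/{n}0.png")
    for nm,b in (("jar",bj),("lid",bl),("pw",bb)):
        w=W[b[1]:b[3],b[0]:b[2]].reshape(-1,3); w=w[d[b[1]:b[3],b[0]:b[2]].ravel()>0]
        print(n,nm,"zmax",np.sort(w[:,2])[-5:].round(4))
        for lo,hi in ((.01,.026),(.03,.09),(.05,.06),(.102,.14)):
            s=w[(w[:,2]>lo)&(w[:,2]<hi)]
            if len(s)>8: print("  ",lo,hi,len(s),"ctr",circ(s)[0].round(4),"r",circ(s)[1].round(4),"bbox",s.min(0).round(3),s.max(0).round(3),"mean",s.mean(0).round(3))
    cs=[cv2.resize(p[b[1]:b[3],b[0]:b[2]],(390,500),interpolation=cv2.INTER_CUBIC) for b in (bj,bl)]
    cv2.imwrite(f"pics/{n}0c.png",np.hstack(cs))
E
```

```text
scene jar zmax [0.1278 0.1279 0.128  0.1282 0.1291]
   0.01 0.026 260 ctr [ 0.5729 -0.1709] r 0.0486 bbox [ 0.524 -0.222  0.01 ] [ 0.63  -0.116  0.026] mean [ 0.599 -0.152  0.015]
   0.03 0.09 561 ctr [ 0.5728 -0.1705] r 0.045 bbox [ 0.542 -0.209  0.03 ] [ 0.621 -0.123  0.09 ] mean [ 0.601 -0.149  0.061]
   0.05 0.06 85 ctr [ 0.5725 -0.1712] r 0.0454 bbox [ 0.56 -0.2   0.05] [ 0.62  -0.125  0.06 ] mean [ 0.602 -0.149  0.055]
   0.102 0.14 300 ctr [ 0.5757 -0.1683] r 0.0243 bbox [ 0.544 -0.202  0.102] [ 0.606 -0.139  0.129] mean [ 0.579 -0.165  0.117]
scene lid zmax [0.0583 0.0584 0.0584 0.0585 0.0585]
   0.01 0.026 126 ctr [0.5257 0.1933] r 0.0357 bbox [0.522 0.162 0.01 ] [0.564 0.23  0.026] mean [0.552 0.203 0.018]
   0.03 0.09 239 ctr [0.5281 0.1949] r 0.0173 bbox [0.504 0.171 0.03 ] [0.559 0.226 0.059] mean [0.532 0.196 0.048]
   0.05 0.06 130 ctr [0.5263 0.1932] r 0.0156 bbox [0.504 0.173 0.05 ] [0.548 0.212 0.059] mean [0.527 0.194 0.056]
scene pw zmax [0.0496 0.05   0.05   0.0506 0.051 ]
   0.01 0.026 901 ctr [0.7233 0.2322] r 0.0544 bbox [0.696 0.139 0.01 ] [0.759 0.318 0.025]
[... 679 characters left out ...]
.572 -0.176  0.117]
side lid zmax [0.0604 0.0605 0.0606 0.0608 0.0619]
   0.01 0.026 95 ctr [0.5254 0.1915] r 0.0364 bbox [0.489 0.153 0.01 ] [0.56  0.188 0.026] mean [0.525 0.163 0.018]
   0.03 0.09 318 ctr [0.5252 0.187 ] r 0.0209 bbox [0.489 0.155 0.03 ] [0.561 0.215 0.062] mean [0.525 0.184 0.045]
   0.05 0.06 134 ctr [0.5258 0.1905] r 0.0157 bbox [0.505 0.17  0.05 ] [0.545 0.212 0.06 ] mean [0.525 0.189 0.057]
side pw zmax [0.0501 0.0504 0.0507 0.051  0.0516]
   0.01 0.026 411 ctr [0.7334 0.2199] r 0.0569 bbox [0.696 0.136 0.011] [0.76  0.313 0.026] mean [0.725 0.215 0.022]
   0.03 0.09 33 ctr [0.7284 0.2253] r 0.0059 bbox [0.721 0.217 0.03 ] [0.737 0.23  0.052] mean [0.727 0.224 0.044]
```

```bash
python3 -c "
import cv2,numpy as np
cv2.imwrite('pics/both0.png',np.vstack([cv2.resize(cv2.imread(f'pics/{n}0c.png'),(500,300)) for n in ('scene','side')]))"
```

```text
(no output)
```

View pics/both0.png

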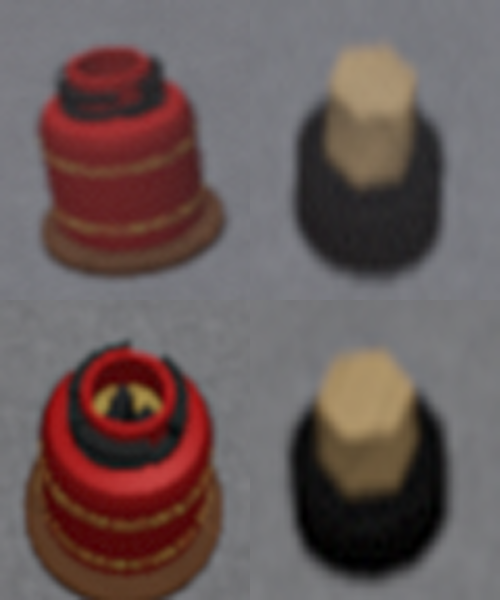

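The crops agree: lid axis is about (0.5256, 0.192) and jar axis about (0.573, -0.172). I'll check for obstacles on the way.

```bash
python3 - <<'E'
from h import *
W=cloud(np.load("pics/side0.npy"),ctrl.calibration("side"))
for n,(u,v) in dict(pot=(238,130),brushtip=(226,92),brush2=(245,92),smalljar=(251,225),smalljar2=(178,270),cup=(342,298),ink=(322,233),box=(85,120)).items(): print(n,W[v,u].round(3))
W=cloud(np.load("pics/scene0.npy"),ctrl.calibration("scene"))
for n,(u,v) in dict(pot=(388,250),brushtip=(408,190)).items(): print(n,W[v,u].round(3))
E
```

```text
pot [0.608 0.39  0.082]
brushtip [0.579 0.435 0.193]
brush2 [0.636 0.431 0.191]
smalljar [0.592 0.012 0.079]
smalljar2 [ 0.406 -0.079  0.058]
cup [ 0.759 -0.212  0.075]
ink [0.783 0.006 0.018]
box [0.107 0.572 0.035]
pot [0.652 0.428 0.091]
brushtip [0.577 0.44  0.204]
```

Emit:
{"op": "drive_tool", "data": {"motion": [{"fingers":85,"offset":[0,-30,33.5]},{"fingers":85,"offset":[0,-30,33.5]},{"fingers":85,"offset":[0,-30,33.5]},{"fingers":85,"offset":[0,-30,33.5]},{"fingers":85,"offset":[0,-30,33.5]}]}}

```text
schema error: expected keys fingers, offset, turn
```

Emit:
{"op": "drive_tool", "data": {"motion": [{"fingers":85,"offset":[0,-30,33.5],"turn":0},{"fingers":85,"offset":[0,-30,33.5],"turn":0},{"fingers":85,"offset":[0,-30,33.5],"turn":0},{"fingers":85,"offset":[0,-30,33.5],"turn":0},{"fingers":85,"offset":[0,-30,33.5],"turn":0},{"fingers":85,"offset":[0,-30,33.5],"turn":0},{"fingers":85,"offset":[0,-30,33.5],"turn":0}]}}

```text
time: 0.85
eef_pos: [0.3491, 0.4443, 0.4046]
orientation: [[0.0, 0.233, 0.972], [-0.0, 0.972, -0.233], [-1.0, -0.0, 0.0]]
force: [1.2, -0.0, 1.1]
width: 0.0844
```

Emit:
{"op": "drive_tool", "data": {"motion": [{"fingers":85,"offset":[10,-29,33],"turn":0},{"fingers":85,"offset":[10,-29,33],"turn":0},{"fingers":85,"offset":[10,-29,33],"turn":0},{"fingers":85,"offset":[10,-29,33],"turn":0},{"fingers":85,"offset":[10,-29,33],"turn":0},{"fingers":85,"offset":[10,-29,33],"turn":0},{"fingers":85,"offset":[10,-28,31],"turn":0},{"fingers":85,"offset":[0,0,0],"turn":0},{"fingers":85,"offset":[0,0,0],"turn":0}]}}

```text
time: 1.75
eef_pos: [0.5242, 0.1951, 0.3343]
orientation: [[-0.001, 0.236, 0.972], [-0.0, 0.972, -0.236], [-1.0, -0.001, -0.001]]
force: [0.9, 0.8, 0.5]
width: 0.085
```

```bash
cat > w.py <<'E'
from h import *
import sys
k=sys.argv[1]
s=ctrl.get_state(); p,d=ctrl.capture("wrist"); np.savez(f"pics/w{k}.npz",d=d,R=s["orientation"],t=s["eef_pos"])
print(s["time"],np.round(s["eef_pos"],4),np.round(s["joint_positions"],3),np.round(s["orientation"],3).tolist())
cv2.imwrite(f"pics/w{k}.png",cv2.cvtColor(p,cv2.COLOR_RGB2BGR))
W=cloud(d,ctrl.calibration("wrist"),s["orientation"],s["eef_pos"])
np.save(f"pics/w{k}W.npy",W)
E
python3 w.py 1
```

```text
1.75 [0.5242 0.1951 0.3343] [-0.455  0.495 -0.004  2.048  0.004  0.6    0.871] [[-0.001, 0.236, 0.972], [-0.0, 0.972, -0.236], [-1.0, -0.001, -0.001]]
```

View pics/w1.png

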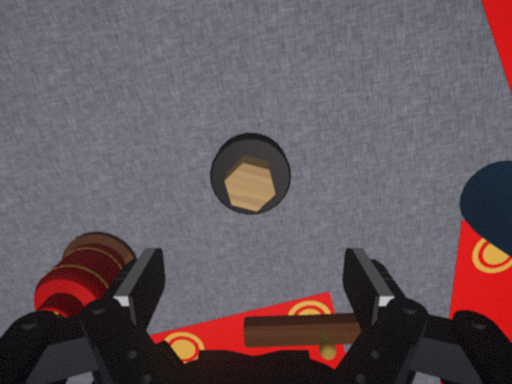

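The wrist picture shows the lid with its hexagonal knob at about (250,187). Next is a hexagon fit in world coordinates.

```bash
cat > hexfit.py <<'E'
from h import *
import sys
from scipy.optimize import minimize
k=sys.argv[1]; z=float(sys.argv[2]); cx,cy=map(float,sys.argv[3:5])
W=np.load(f"pics/w{k}W.npy"); im=cv2.imread(f"pics/w{k}.png"); f=np.load(f"pics/w{k}.npz")
c=ctrl.calibration("wrist")
near=(np.hypot(W[...,0]-cx,W[...,1]-cy)<.05)
print("lid zs",np.percentile(W[near][:,2],[1,50,90,97,99]).round(4))
m=near&(W[...,2]>z-.006)
print("n",m.sum(),"z top",np.median(W[m][:,2]).round(4))
# silhouette of top face, reproject onto plane z
u8=cv2.resize(m.astype(np.uint8)*255,None,fx=4,fy=4,interpolation=cv2.INTER_LINEAR)
cn=max(cv2.findContours((u8>127).astype(np.uint8),cv2.RETR_EXTERNAL,cv2.CHAIN_APPROX_NONE)[0],key=len)[:,0,:].astype(float)
cn=(cn+.5)/4-.5
ray=np.c_[(cn[:,0]-c["cx"])/c["fx"],(cn[:,1]-c["cy"])/c["fy"],np.ones(len(cn))]
M=np.array(c["mount"]); R=f["R"]; o=R@M[:3,3]+f["t"]; dd=ray@(R@M[:3,:3]).T
P=(o+dd*((z-o[2])/dd[:,2])[:,None])[:,:2]
def cost(q,full=False):
    a=q[2]+np.arange(6)*np.pi/3; n=np.c_[np.cos(a),np.sin(a)]
    h=((P-q[:2])@n.T).max(1)-q[3]
    return h if full else np.abs(h).mean()
best=min((minimize(cost,[*P.mean(0),a,.019],method="Nelder-Mead",options=dict(maxiter=4000,xatol=1e-6,fatol=1e-8)) for a in np.arange(0,1.05,.1)),key=lambda r:r.fun)
q=best.x; print("ctr",q[:2].round(4),"flat az deg mod60",np.degrees(q[2])%60,"half",q[3].round(4),"cost",best.fun)
tip=np.degrees(np.arctan2(R[1,1],R[0,1])); print("tool y az",tip)
E
python3 hexfit.py 1 0.056 0.526 0.192
python3 - <<'E'
from h import *
im=cv2.imread("pics/w1.png")[120:230,195:305]
cv2.imwrite("pics/w1c.png",cv2.resize(im,(550,550),interpolation=cv2.INTER_CUBIC))
E
```

```text
lid zs [-2.000e-04  2.222e-01  2.448e-01  2.481e-01  2.492e-01]
n 20283 z top 0.2358
ctr [0.6444 0.163 ] flat az deg mod60 16.532083919584124 half 0.104 cost 0.02586714536397758
tool y az 76.34270031460555
```

View pics/w1c.png

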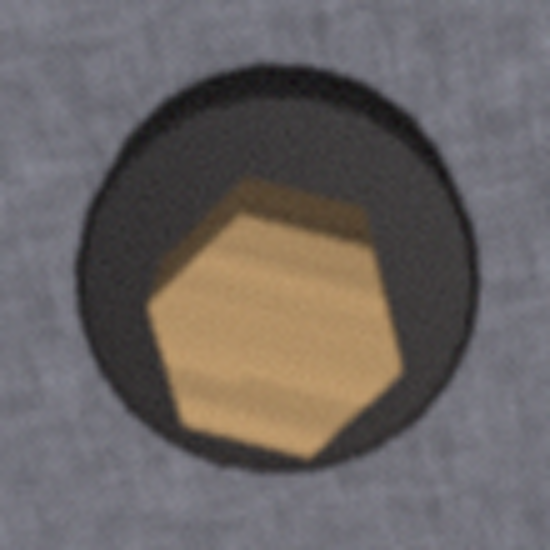

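Top-face corners in the crop are (240,212), (372,245), (402,370), (312,460), (182,427) and (148,302). I'll project those onto z=0.056.

```bash
python3 - <<'E'
from h import *
C=np.array([(240,212),(372,245),(402,370),(312,460),(182,427),(148,302)],float)
cn=(C+.5)/5-.5+[195,120]
c=ctrl.calibration("wrist"); f=np.load("pics/w1.npz"); M=np.array(c["mount"]); R=f["R"]
ray=np.c_[(cn[:,0]-c["cx"])/c["fx"],(cn[:,1]-c["cy"])/c["fy"],np.ones(6)]
o=R@M[:3,3]+f["t"]; dd=ray@(R@M[:3,:3]).T
P=(o+dd*((.056-o[2])/dd[:,2])[:,None])[:,:2]
print(P.round(4)); ce=P.mean(0); print("ctr",ce.round(4),np.linalg.norm(P-ce,axis=1).round(4))
a=np.degrees(np.arctan2(*(P-ce).T[::-1])); print(a.round(1)); 
z=np.exp(6j*np.radians(a)).mean(); v=np.degrees(np.angle(z))/6; print("corner az mod60",v%60,"flat az mod 60",(v+30)%60, "tool y az",np.degrees(np.arctan2(R[1,1],R[0,1])))
d=(np.r_[ce,.056]-f["t"]); print("tool offs mm",(R.T@d*1000).round(1))
E
```

```text
[[0.5019 0.1886]
 [0.5123 0.2081]
 [0.5345 0.2082]
 [0.5468 0.1899]
 [0.5358 0.1699]
 [0.5131 0.1702]]
ctr [0.5241 0.1891] [0.0222 0.0223 0.0218 0.0228 0.0225 0.0219]
[-178.6  121.8   61.3    1.8  -58.7 -120. ]
corner az mod60 1.2565584466368005 flat az mod 60 31.256558446636802 tool y az 76.34270031460555
tool offs mm [278.3  -5.6   1.5]
```

Emit:
{"op": "drive_tool", "data": {"motion": [{"fingers":85,"offset":[12,-4.3,1.9],"turn":0.131},{"fingers":85,"offset":[12,0,0],"turn":0.131},{"fingers":85,"offset":[12,0,0],"turn":0.131},{"fingers":85,"offset":[12,0,0],"turn":0.131},{"fingers":85,"offset":[12,0,0],"turn":0.131},{"fingers":85,"offset":[10,0,0],"turn":0.131},{"fingers":85,"offset":[0,0,0],"turn":0},{"fingers":85,"offset":[0,0,0],"turn":0}]}}

```text
time: 2.6
eef_pos: [0.5241, 0.1929, 0.265]
orientation: [[-0.0, 0.85, 0.527], [0.0, 0.527, -0.85], [-1.0, -0.0, -0.0]]
force: [0.2, 0.3, 0.7]
width: 0.085
```

```bash
python3 w.py 2
```

```text
2.6 [0.5241 0.1929 0.265 ] [-0.581  0.609  0.185  2.105 -0.247  0.448  0.351] [[-0.0, 0.85, 0.527], [0.0, 0.527, -0.85], [-1.0, -0.0, -0.0]]
```

View pics/w2.png

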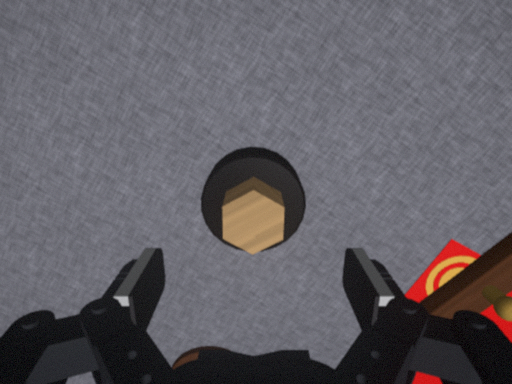

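The knob's flats are parallel to the jaws and it is centred between the fingers (knob column about 253.5, finger midpoint about 254). Descending to grip.

Emit:
{"op": "drive_tool", "data": {"motion": [{"fingers":85,"offset":[16,0,1.3],"turn":0},{"fingers":85,"offset":[16,0,0],"turn":0},{"fingers":85,"offset":[15,0,0],"turn":0},{"fingers":85,"offset":[14,0,0],"turn":0},{"fingers":85,"offset":[0,0,0],"turn":0},{"fingers":85,"offset":[0,0,0],"turn":0}]}}

```text
time: 3.25
eef_pos: [0.5254, 0.1903, 0.2039]
orientation: [[-0.0, 0.853, 0.522], [0.0, 0.522, -0.853], [-1.0, -0.0, -0.0]]
force: [-0.1, -0.4, -0.4]
width: 0.0853
```

Emit:
{"op": "drive_tool", "data": {"motion": [{"fingers":30,"offset":[0,0,0],"turn":0},{"fingers":30,"offset":[0,0,0],"turn":0},{"fingers":30,"offset":[0,0,0],"turn":0},{"fingers":30,"offset":[0,0,0],"turn":0},{"fingers":30,"offset":[0,0,0],"turn":0},{"fingers":30,"offset":[0,0,0],"turn":0},{"fingers":30,"offset":[0,0,0],"turn":0}]}}

```text
time: 3.95
eef_pos: [0.5255, 0.1904, 0.2044]
orientation: [[0.001, 0.853, 0.522], [0.0, 0.522, -0.853], [-1.0, 0.001, 0.0]]
force: [-1.3, 0.6, 5.3]
width: 0.0367
```

Emit:
{"op": "drive_tool", "data": {"motion": [{"fingers":30,"offset":[-5,0,0],"turn":0},{"fingers":30,"offset":[-20,0,0],"turn":0},{"fingers":30,"offset":[-25,0,0],"turn":0},{"fingers":30,"offset":[-25,0,0],"turn":0},{"fingers":30,"offset":[-25,0,0],"turn":0.1},{"fingers":30,"offset":[-25,0,0],"turn":0.1},{"fingers":30,"offset":[-25,0,0],"turn":0.1},{"fingers":30,"offset":[-20,0,0],"turn":0.1},{"fingers":30,"offset":[0,0,0],"turn":0.1},{"fingers":30,"offset":[0,0,0],"turn":0}]}}

```text
time: 4.95
eef_pos: [0.525, 0.1905, 0.3744]
orientation: [[0.001, 0.999, 0.048], [0.001, 0.048, -0.999], [-1.0, 0.001, -0.001]]
force: [0.6, 0.1, -0.9]
width: 0.0369
```

Emit:
{"op": "drive_tool", "data": {"motion": [{"fingers":30,"offset":[0,3,20],"turn":0},{"fingers":30,"offset":[0,3,40],"turn":0},{"fingers":30,"offset":[0,3,44],"turn":0},{"fingers":30,"offset":[0,3,44],"turn":0},{"fingers":30,"offset":[0,3,44],"turn":0},{"fingers":30,"offset":[0,3,44],"turn":0},{"fingers":30,"offset":[0,3,44],"turn":0},{"fingers":30,"offset":[0,3,44],"turn":0},{"fingers":30,"offset":[0,3,25],"turn":0},{"fingers":30,"offset":[0,3,15],"turn":0}]}}

```text
time: 5.95
eef_pos: [0.5726, -0.1745, 0.3733]
orientation: [[-0.001, 0.999, 0.048], [-0.001, 0.048, -0.999], [-1.0, -0.001, 0.001]]
force: [-0.2, 0.5, -1.8]
width: 0.0368
```

Emit:
{"op": "drive_tool", "data": {"motion": [{"fingers":30,"offset":[0,0,0],"turn":0.14},{"fingers":30,"offset":[0,0,0],"turn":0.14},{"fingers":30,"offset":[0,0,0],"turn":0.14},{"fingers":30,"offset":[0,0,0],"turn":0.14},{"fingers":30,"offset":[0,0,0],"turn":0.14},{"fingers":30,"offset":[0,0,0],"turn":0.14},{"fingers":30,"offset":[0,0,0],"turn":0.14},{"fingers":30,"offset":[0,0,0],"turn":0.14},{"fingers":30,"offset":[0,0,0],"turn":0},{"fingers":30,"offset":[0,0,0],"turn":0}]}}

```text
time: 6.95
eef_pos: [0.5733, -0.1708, 0.3732]
orientation: [[-0.001, 0.485, -0.875], [0.0, -0.875, -0.485], [-1.0, -0.001, 0.001]]
force: [0.4, 0.1, -1.0]
width: 0.0374
```

```bash
python3 w.py 3; python3 - <<'E'
from h import *
for n in ["scene","side"]:
    p,d=ctrl.capture(n); cv2.imwrite(f"pics/{n}3.png",cv2.cvtColor(p,cv2.COLOR_RGB2BGR)); np.save(f"pics/{n}3.npy",d)
E
```

```text
6.95 [ 0.5733 -0.1708  0.3732] [-0.285  0.585  0.738  1.958 -0.541  0.806 -0.306] [[-0.001, 0.485, -0.875], [0.0, -0.875, -0.485], [-1.0, -0.001, 0.001]]
```

View pics/side3.png

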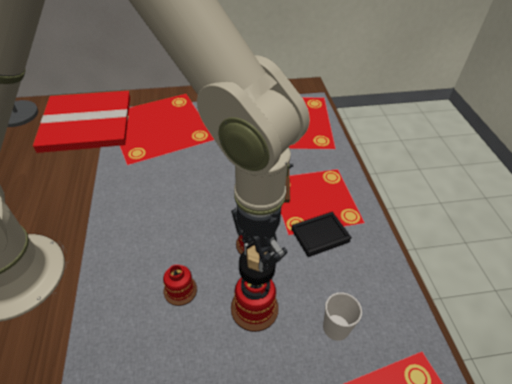

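View pics/scene3.png

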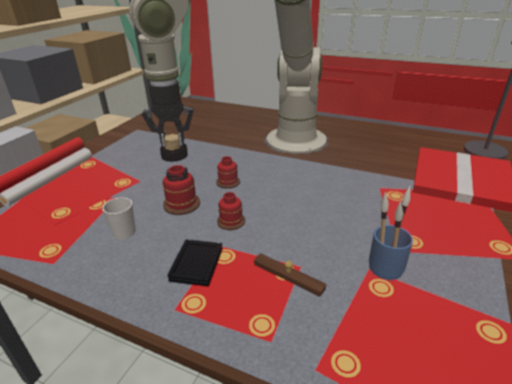

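The lid is held level over the jar: side (257,265), scene (173,150). Now fitting the lid skirt against the jar body in the same cameras.

```bash
cat > fit.py <<'E'
from h import *
import sys
from scipy.optimize import least_squares
def fit(W,zlo,zhi,r,c0=(.573,-.172),rm=.055):
    P=W[(W[...,2]>zlo)&(W[...,2]<zhi)&(np.hypot(W[...,0]-c0[0],W[...,1]-c0[1])<rm)]
    s=least_squares(lambda q:np.hypot(P[:,0]-q[0],P[:,1]-q[1])-r,c0,loss="soft_l1",f_scale=.001)
    return s.x.round(4),len(P),np.median(np.abs(s.fun)).round(4)
if __name__=="__main__":
    k=sys.argv[1]; zl,zh=map(float,sys.argv[2:4])
    for n in ("scene","side"):
        W=cloud(np.load(f"pics/{n}{k}.npy"),ctrl.calibration(n)); W0=cloud(np.load(f"pics/{n}0.npy"),ctrl.calibration(n))
        print(n,"lid",fit(W,zl,zh,.0375,rm=.048),"jar body",fit(W0,.03,.085,.046),"foot",fit(W0,.003,.010,.056,rm=.065))
        m=(np.hypot(W[...,0]-.573,W[...,1]+.172)<.037)&(W[...,2]>.14)
        z=W[m][:,2]; print("  lid z lowest",np.percentile(z,[1,3,5,10]).round(4))
E
python3 fit.py 3 .175 .192
```

```text
scene lid (array([ 0.5741, -0.169 ]), 152, np.float64(0.0008)) jar body (array([ 0.5719, -0.1713]), 499, np.float64(0.0009)) foot (array([ 0.5719, -0.1712]), 86, np.float64(0.0013))
  lid z lowest [0.1845 0.1973 0.1978 0.2031]
side lid (array([ 0.5755, -0.1696]), 157, np.float64(0.0003)) jar body (array([ 0.5733, -0.1715]), 503, np.float64(0.0004)) foot (array([ 0.5733, -0.1729]), 205, np.float64(0.0026))
  lid z lowest [0.1766 0.1883 0.1968 0.1992]
```

```bash
python3 - <<'E'
import cv2,numpy as np
a=cv2.resize(cv2.imread("pics/side3.png")[200:340,200:320],(390,455),interpolation=cv2.INTER_CUBIC)
b=cv2.resize(cv2.imread("pics/scene3.png")[90:230,120:240],(390,455),interpolation=cv2.INTER_CUBIC)
cv2.imwrite("pics/c3.png",np.hstack([a,b]))
E
```

```text
(no output)
```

View pics/c3.png

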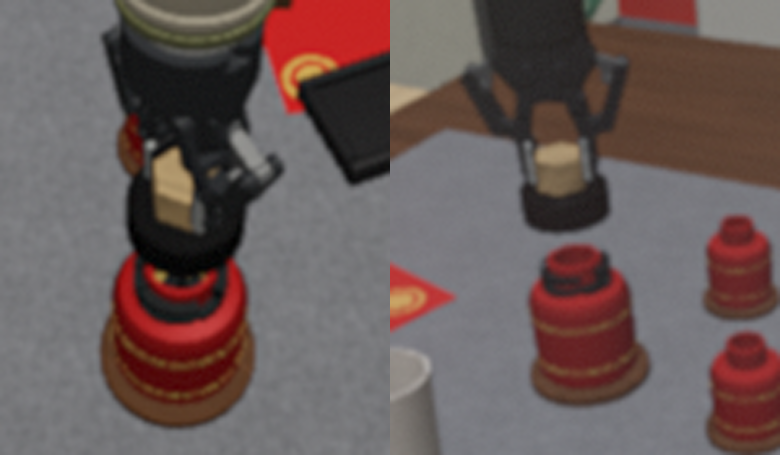

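View pics/w3.png

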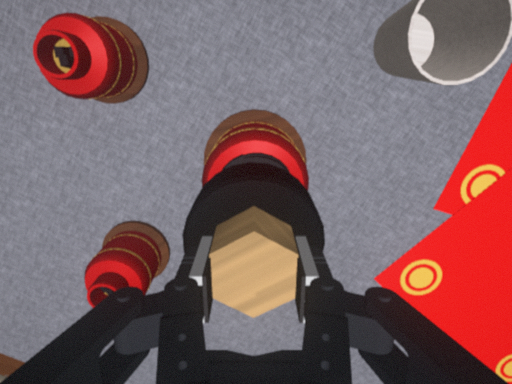

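Both cameras put the lid about (+2.2, +2.1) mm off the jar axis. I'll correct that while lowering to just above the thread.

Emit:
{"op": "drive_tool", "data": {"motion": [{"fingers":30,"offset":[0,0.8,3],"turn":0},{"fingers":30,"offset":[12,0,0],"turn":0},{"fingers":30,"offset":[12,0,0],"turn":0},{"fingers":30,"offset":[6,0,0],"turn":0},{"fingers":30,"offset":[0,0,0],"turn":0},{"fingers":30,"offset":[0,0,0],"turn":0}]}}

```text
time: 7.7
eef_pos: [0.5709, -0.1741, 0.3434]
orientation: [[-0.001, 0.479, -0.878], [-0.0, -0.878, -0.479], [-1.0, -0.0, 0.001]]
force: [0.5, 0.2, -0.6]
width: 0.0369
```

```bash
python3 w.py 4; python3 - <<'E'
from h import *
for n in ["scene","side"]:
    p,d=ctrl.capture(n); cv2.imwrite(f"pics/{n}4.png",cv2.cvtColor(p,cv2.COLOR_RGB2BGR)); np.save(f"pics/{n}4.npy",d)
E
python3 fit.py 4 .144 .162
```

```text
7.7 [ 0.5709 -0.1741  0.3434] [-0.253  0.617  0.702  1.986 -0.581  0.748 -0.272] [[-0.001, 0.479, -0.878], [-0.0, -0.878, -0.479], [-1.0, -0.0, 0.001]]
scene lid (array([ 0.5718, -0.1722]), 155, np.float64(0.0009)) jar body (array([ 0.5719, -0.1713]), 499, np.float64(0.0009)) foot (array([ 0.5719, -0.1712]), 86, np.float64(0.0013))
  lid z lowest [0.1447 0.1524 0.162  0.1685]
side lid (array([ 0.5734, -0.1724]), 154, np.float64(0.0004)) jar body (array([ 0.5733, -0.1715]), 503, np.float64(0.0004)) foot (array([ 0.5733, -0.1729]), 205, np.float64(0.0026))
  lid z lowest [0.1655 0.1678 0.1686 0.1769]
```

Emit:
{"op": "drive_tool", "data": {"motion": [{"fingers":30,"offset":[6,-0.8,-0.4],"turn":0},{"fingers":30,"offset":[6,0,0],"turn":0},{"fingers":30,"offset":[4,0,0],"turn":0},{"fingers":30,"offset":[1,0,0],"turn":0},{"fingers":30,"offset":[0,0,0],"turn":0}]}}

```text
time: 8.35
eef_pos: [0.5708, -0.173, 0.3264]
orientation: [[-0.0, 0.479, -0.878], [0.0, -0.878, -0.479], [-1.0, -0.0, 0.0]]
force: [-0.1, 0.4, -1.6]
width: 0.0368
```

Emit:
{"op": "drive_tool", "data": {"motion": [{"fingers":30,"offset":[1,0,0],"turn":0},{"fingers":30,"offset":[1,0,0],"turn":0},{"fingers":30,"offset":[0,0,0],"turn":0}]}}

```text
time: 8.65
eef_pos: [0.5708, -0.173, 0.3247]
orientation: [[0.0, 0.479, -0.878], [0.0, -0.878, -0.479], [-1.0, 0.0, -0.0]]
force: [-0.2, 1.2, -1.2]
width: 0.0375
```

Emit:
{"op": "drive_tool", "data": {"motion": [{"fingers":30,"offset":[1,0,0],"turn":0},{"fingers":30,"offset":[1,0,0],"turn":0},{"fingers":30,"offset":[0,0,0],"turn":0}]}}

```text
time: 8.95
eef_pos: [0.5708, -0.173, 0.3226]
orientation: [[-0.0, 0.479, -0.878], [0.0, -0.878, -0.479], [-1.0, -0.0, 0.0]]
force: [-0.0, -0.3, -1.6]
width: 0.037
```

Emit:
{"op": "drive_tool", "data": {"motion": [{"fingers":30,"offset":[1,0,0],"turn":0},{"fingers":30,"offset":[0,0,0],"turn":0}]}}

```text
time: 9.15
eef_pos: [0.5708, -0.173, 0.3216]
orientation: [[-0.0, 0.479, -0.878], [0.0, -0.878, -0.479], [-1.0, -0.0, 0.0]]
force: [-0.1, -0.2, -1.5]
width: 0.0367
```

Emit:
{"op": "drive_tool", "data": {"motion": [{"fingers":30,"offset":[1,0,0],"turn":0},{"fingers":30,"offset":[0,0,0],"turn":0}]}}

```text
time: 9.35
eef_pos: [0.5708, -0.173, 0.3206]
orientation: [[-0.0, 0.479, -0.878], [0.0, -0.878, -0.479], [-1.0, -0.0, 0.0]]
force: [0.2, 0.3, -2.2]
width: 0.0372
```

Emit:
{"op": "drive_tool", "data": {"motion": [{"fingers":30,"offset":[1,0,0],"turn":0},{"fingers":30,"offset":[0,0,0],"turn":0}]}}

```text
time: 9.55
eef_pos: [0.5708, -0.173, 0.3196]
orientation: [[-0.0, 0.479, -0.878], [0.0, -0.878, -0.479], [-1.0, -0.0, 0.0]]
force: [0.2, -0.6, -2.5]
width: 0.037
```

Emit:
{"op": "drive_tool", "data": {"motion": [{"fingers":30,"offset":[1,0,0],"turn":0},{"fingers":30,"offset":[0,0,0],"turn":0}]}}

```text
time: 9.75
eef_pos: [0.5708, -0.173, 0.3186]
orientation: [[-0.0, 0.479, -0.878], [0.0, -0.878, -0.479], [-1.0, -0.0, 0.0]]
force: [-0.2, 0.6, -1.2]
width: 0.0373
```

```bash
cat > look.py <<'E'
from h import *
import sys
k=sys.argv[1]; o=[]
for n,(x,y) in (("side",(195,200)),("scene",(115,110))):
    p,d=ctrl.capture(n); p=cv2.cvtColor(p,cv2.COLOR_RGB2BGR); cv2.imwrite(f"pics/{n}{k}.png",p); np.save(f"pics/{n}{k}.npy",d)
    o.append(cv2.resize(p[y:y+140,x:x+120],(390,455),interpolation=cv2.INTER_CUBIC))
    W=cloud(d,ctrl.calibration(n)); m=np.hypot(W[...,0]-.573,W[...,1]+.172)<.045
    # black (dark) lid skirt pixels: z range on outer radius
    r=np.hypot(W[...,0]-.573,W[...,1]+.172); q=m&(r>.033)&(W[...,2]>.09)&(p.max(-1)<70)
    z=W[q][:,2]; h=np.histogram(z,np.arange(.096,.17,.004)); print(n,dict(zip(h[1].round(3).tolist(),h[0].tolist())))
cv2.imwrite(f"pics/c{k}.png",np.hstack(o))
E
python3 look.py 5; python3 fit.py 5 .118 .137
```

```text
side {0.096: 0, 0.1: 0, 0.104: 0, 0.108: 0, 0.112: 1, 0.116: 11, 0.12: 28, 0.124: 31, 0.128: 33, 0.132: 35, 0.136: 36, 0.14: 104, 0.144: 23, 0.148: 0, 0.152: 0, 0.156: 0, 0.16: 1, 0.164: 1}
scene {0.096: 0, 0.1: 0, 0.104: 0, 0.108: 2, 0.112: 7, 0.116: 28, 0.12: 28, 0.124: 29, 0.128: 33, 0.132: 29, 0.136: 34, 0.14: 54, 0.144: 5, 0.148: 0, 0.152: 0, 0.156: 0, 0.16: 0, 0.164: 0}
scene lid (array([ 0.5717, -0.1714]), 156, np.float64(0.0007)) jar body (array([ 0.5719, -0.1713]), 499, np.float64(0.0009)) foot (array([ 0.5719, -0.1712]), 86, np.float64(0.0013))
  lid z lowest [0.142  0.143  0.1437 0.1569]
side lid (array([ 0.5732, -0.1713]), 162, np.float64(0.0003)) jar body (array([ 0.5733, -0.1715]), 503, np.float64(0.0004)) foot (array([ 0.5733, -0.1729]), 205, np.float64(0.0026))
  lid z lowest [0.1419 0.1429 0.1437 0.1596]
```

View pics/c5.png

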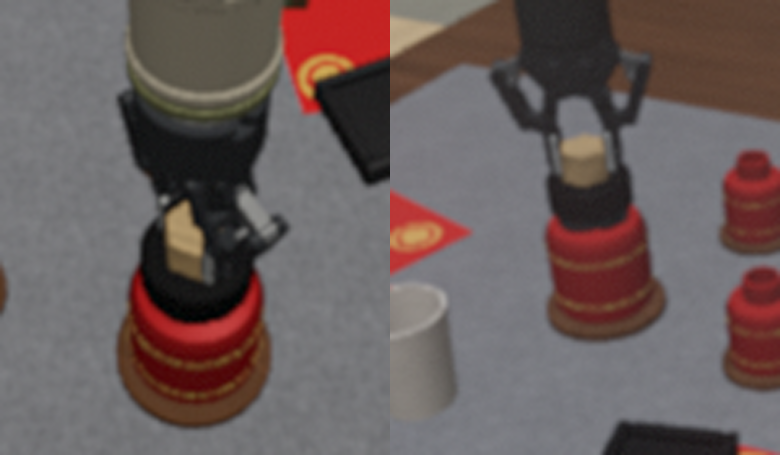

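The lid is centred (within about 0.3 mm) and its lower edge is near 0.115, already below thread-top level with no contact. It may be directly over the starts, so I'll keep lowering gently.

Emit:
{"op": "drive_tool", "data": {"motion": [{"fingers":30,"offset":[1,0,0],"turn":0},{"fingers":30,"offset":[0,0,0],"turn":0}]}}

```text
time: 10.05
eef_pos: [0.5708, -0.173, 0.3176]
orientation: [[-0.0, 0.479, -0.878], [0.0, -0.878, -0.479], [-1.0, -0.0, 0.0]]
force: [-1.3, 0.0, -1.9]
width: 0.0372
```

Emit:
{"op": "drive_tool", "data": {"motion": [{"fingers":30,"offset":[1,0,0],"turn":0},{"fingers":30,"offset":[0,0,0],"turn":0}]}}

```text
time: 10.25
eef_pos: [0.5708, -0.173, 0.3166]
orientation: [[-0.0, 0.479, -0.878], [0.0, -0.878, -0.479], [-1.0, -0.0, 0.0]]
force: [0.0, -0.2, -1.8]
width: 0.0369
```

Emit:
{"op": "drive_tool", "data": {"motion": [{"fingers":30,"offset":[1,0,0],"turn":0},{"fingers":30,"offset":[0,0,0],"turn":0}]}}

```text
time: 10.45
eef_pos: [0.5708, -0.173, 0.3156]
orientation: [[-0.0, 0.479, -0.878], [0.0, -0.878, -0.479], [-1.0, -0.0, 0.0]]
force: [-0.4, 0.5, -1.7]
width: 0.0366
```

Emit:
{"op": "drive_tool", "data": {"motion": [{"fingers":30,"offset":[1,0,0],"turn":0},{"fingers":30,"offset":[0,0,0],"turn":0}]}}

```text
time: 10.65
eef_pos: [0.5708, -0.173, 0.3146]
orientation: [[-0.0, 0.479, -0.878], [0.0, -0.878, -0.479], [-1.0, -0.0, 0.0]]
force: [-0.5, 0.1, -1.6]
width: 0.037
```

Emit:
{"op": "drive_tool", "data": {"motion": [{"fingers":30,"offset":[1,0,0],"turn":0},{"fingers":30,"offset":[0,0,0],"turn":0}]}}

```text
time: 10.85
eef_pos: [0.5709, -0.173, 0.3136]
orientation: [[-0.0, 0.479, -0.878], [0.0, -0.878, -0.479], [-1.0, -0.0, -0.0]]
force: [-0.3, -0.3, -1.7]
width: 0.0369
```

Emit:
{"op": "drive_tool", "data": {"motion": [{"fingers":30,"offset":[1,0,0],"turn":0},{"fingers":30,"offset":[0,0,0],"turn":0}]}}

```text
time: 11.05
eef_pos: [0.5708, -0.173, 0.3126]
orientation: [[-0.0, 0.479, -0.878], [0.0, -0.878, -0.479], [-1.0, -0.0, 0.0]]
force: [-0.2, 0.6, -1.7]
width: 0.0365
```

Emit:
{"op": "drive_tool", "data": {"motion": [{"fingers":30,"offset":[0.7,0,0],"turn":0},{"fingers":30,"offset":[0,0,0],"turn":0}]}}

```text
time: 11.25
eef_pos: [0.5708, -0.1731, 0.3124]
orientation: [[0.0, 0.479, -0.878], [0.0, -0.878, -0.479], [-1.0, -0.0, -0.0]]
force: [-1.4, 0.9, 4.7]
width: 0.0371
```

Contact came at 0.3124, exactly 18 mm below the rim, so the lid went straight through the starts and no backward turning is needed. Now screwing forward while following the ramp.

Emit:
{"op": "drive_tool", "data": {"motion": [{"fingers":30,"offset":[0.3,-0.17,0],"turn":0.1},{"fingers":30,"offset":[0.3,-0.17,0],"turn":0.1},{"fingers":30,"offset":[0.3,-0.17,0],"turn":0.1},{"fingers":30,"offset":[0,0,0],"turn":0}]}}

```text
time: 11.65
eef_pos: [0.5712, -0.1731, 0.3121]
orientation: [[0.002, 0.195, -0.981], [-0.001, -0.981, -0.195], [-1.0, 0.002, -0.002]]
force: [-1.0, -0.3, 9.7]
width: 0.0372
```

```bash
cat > s.py <<'E'
from h import *
s=ctrl.get_state(); R=np.array(s["orientation"])
print(s["time"],"p",np.round(s["eef_pos"],4),"q",np.round(s["joint_positions"],2),"F",np.round(s["force"],1),"M",np.round(s["torque"],2),"yaw",np.degrees(np.arctan2(R[1,1],R[0,1])).round(1),"w",round(float(s["width"]),4))
E
python3 s.py
```

```text
11.65 p [ 0.5712 -0.1731  0.3121] q [-0.27  0.68  0.74  2.01 -0.7   0.72 -0.46] F [-1.  -0.3  9.7] M [ 0.05  0.15 -0.16] yaw -78.8 w 0.0372
```

Emit:
{"op": "drive_tool", "data": {"motion": [{"fingers":30,"offset":[0.2,-0.17,0],"turn":0.1},{"fingers":30,"offset":[0.3,-0.17,0],"turn":0.1},{"fingers":30,"offset":[0.3,-0.17,0],"turn":0.1},{"fingers":30,"offset":[0,0,0],"turn":0}]}}

```text
time: 12.05
eef_pos: [0.571, -0.1724, 0.3109]
orientation: [[0.002, -0.103, -0.995], [-0.001, -0.995, 0.103], [-1.0, 0.001, -0.002]]
force: [-0.4, 0.0, 6.2]
width: 0.0369
```

```bash
python3 s.py
```

```text
12.05 p [ 0.571  -0.1724  0.3109] q [-0.32  0.72  0.83  2.02 -0.78  0.76 -0.68] F [-0.4  0.   6.2] M [ 0.    0.06 -0.17] yaw -95.9 w 0.0369
```

Emit:
{"op": "drive_tool", "data": {"motion": [{"fingers":30,"offset":[0.4,-0.17,0],"turn":0.1},{"fingers":30,"offset":[0.4,-0.17,0],"turn":0.1},{"fingers":30,"offset":[0.35,-0.17,0],"turn":0.1},{"fingers":30,"offset":[0,0,0],"turn":0}]}}

```text
time: 12.45
eef_pos: [0.5711, -0.1718, 0.3097]
orientation: [[0.001, -0.392, -0.92], [-0.001, -0.92, 0.392], [-1.0, 0.0, -0.002]]
force: [-0.1, 0.8, 6.4]
width: 0.0372
```

```bash
python3 s.py
```

```text
12.45 p [ 0.5711 -0.1718  0.3097] q [-0.36  0.75  0.91  2.02 -0.85  0.8  -0.91] F [-0.1  0.8  6.4] M [ 0.04  0.05 -0.24] yaw -113.1 w 0.0372
```

Emit:
{"op": "drive_tool", "data": {"motion": [{"fingers":30,"offset":[0.4,-0.17,0],"turn":0.1},{"fingers":30,"offset":[0.4,-0.17,0],"turn":0.1},{"fingers":30,"offset":[0.4,-0.17,0],"turn":0.1},{"fingers":30,"offset":[0,0,0],"turn":0}]}}

```text
time: 12.85
eef_pos: [0.5713, -0.1714, 0.3085]
orientation: [[0.001, -0.646, -0.763], [-0.001, -0.763, 0.646], [-1.0, 0.0, -0.002]]
force: [0.1, 1.1, 7.2]
width: 0.0372
```

```bash
python3 s.py
```

```text
12.85 p [ 0.5713 -0.1714  0.3085] q [-0.39  0.79  0.99  2.02 -0.91  0.85 -1.15] F [0.1 1.1 7.2] M [ 0.07  0.07 -0.14] yaw -130.3 w 0.0372
```

Emit:
{"op": "drive_tool", "data": {"motion": [{"fingers":30,"offset":[0.35,-0.17,0],"turn":0.1},{"fingers":30,"offset":[0.3,-0.17,0],"turn":0.1},{"fingers":30,"offset":[0.1,-0.1,0],"turn":0.06},{"fingers":30,"offset":[0,0,0],"turn":0}]}}

```text
time: 13.25
eef_pos: [0.5716, -0.1709, 0.3075]
orientation: [[0.001, -0.819, -0.573], [-0.001, -0.573, 0.819], [-1.0, -0.0, -0.001]]
force: [0.4, 0.0, 4.5]
width: 0.037
```

```bash
python3 s.py
```

```text
13.25 p [ 0.5716 -0.1709  0.3075] q [-0.42  0.83  1.04  2.02 -0.96  0.89 -1.36] F [0.4 0.  4.5] M [ 0.02 -0.12 -0.13] yaw -145.0 w 0.037
```

Emit:
{"op": "drive_tool", "data": {"motion": [{"fingers":30,"offset":[0.2,-0.1,0],"turn":0.06},{"fingers":30,"offset":[0.1,-0.1,0],"turn":0.06},{"fingers":30,"offset":[0,0,0],"turn":0}]}}

```text
time: 13.55
eef_pos: [0.5715, -0.1706, 0.3074]
orientation: [[-0.001, -0.88, -0.475], [-0.0, -0.475, 0.88], [-1.0, 0.0, 0.0]]
force: [-2.0, 1.5, 8.7]
width: 0.0371
```

```bash
python3 s.py
```

```text
13.55 p [ 0.5715 -0.1706  0.3074] q [-0.42  0.84  1.06  2.02 -0.97  0.91 -1.46] F [-2.   1.5  8.7] M [0.29 0.47 1.35] yaw -151.6 w 0.0371
```

Torque jumped to 1.35 N·m at 91° of turn and 5.0 mm of drop, which is the hard stop. I'll relax slightly, release and look before withdrawing.

Emit:
{"op": "drive_tool", "data": {"motion": [{"fingers":30,"offset":[0,0,0],"turn":-0.02},{"fingers":70,"offset":[0,0,0],"turn":0},{"fingers":80,"offset":[0,0,0],"turn":0},{"fingers":80,"offset":[0,0,0],"turn":0},{"fingers":80,"offset":[0,0,0],"turn":0},{"fingers":80,"offset":[0,0,0],"turn":0}]}}

```text
time: 14.15
eef_pos: [0.5714, -0.1707, 0.3068]
orientation: [[-0.0, -0.872, -0.489], [-0.0, -0.489, 0.872], [-1.0, 0.0, 0.0]]
force: [-0.3, -0.1, -0.5]
width: 0.0797
```

Emit:
{"op": "drive_tool", "data": {"motion": [{"fingers":80,"offset":[-15,0,0],"turn":0},{"fingers":80,"offset":[-25,0,0],"turn":0},{"fingers":80,"offset":[-30,0,0],"turn":0},{"fingers":80,"offset":[-30,0,0],"turn":0},{"fingers":80,"offset":[-20,0,0],"turn":0},{"fingers":80,"offset":[0,0,0],"turn":0}]}}

```text
time: 14.75
eef_pos: [0.5714, -0.1716, 0.4305]
orientation: [[0.004, -0.873, -0.488], [-0.001, -0.488, 0.873], [-1.0, -0.003, -0.003]]
force: [-0.1, -0.3, -0.4]
width: 0.0797
```

```bash
python3 s.py; python3 w.py 6; python3 look.py 6; python3 fit.py 6 .106 .127; python3 - <<'E'
from h import *
for n in ("scene","side"):
    W=cloud(np.load(f"pics/{n}6.npy"),ctrl.calibration(n)); W0=cloud(np.load(f"pics/{n}0.npy"),ctrl.calibration(n))
    m=(np.hypot(W[...,0]-.5725,W[...,1]+.1714)<.015)&(W[...,2]>.145)&(W[...,2]<.175); P=W[m]
    A=np.c_[P[:,:2],np.ones(len(P))]; print(n,"knob top z",np.median(P[:,2]).round(4),len(P),"slope",np.linalg.lstsq(A,P[:,2],rcond=None)[0][:2].round(3))
    m=(np.hypot(W0[...,0]-.5255,W0[...,1]-.1915)<.015)&(W0[...,2]>.045); print("   knob top on table",np.median(W0[m][:,2]).round(4))
E
```

```text
14.75 p [ 0.5714 -0.1716  0.4305] q [-0.51  0.71  1.22  1.92 -0.76  1.08 -1.6 ] F [-0.1 -0.3 -0.4] M [ 0.04 -0.04 -0.07] yaw -150.8 w 0.0797
14.75 [ 0.5714 -0.1716  0.4305] [-0.512  0.707  1.216  1.917 -0.765  1.078 -1.603] [[0.004, -0.873, -0.488], [-0.001, -0.488, 0.873], [-1.0, -0.003, -0.003]]
side {0.096: 0, 0.1: 0, 0.104: 3, 0.108: 24, 0.112: 33, 0.116: 25, 0.12: 28, 0.124: 37, 0.128: 90, 0.132: 64, 0.136: 0, 0.14: 0, 0.144: 0, 0.148: 0, 0.152: 0, 0.156: 0, 0.16: 0, 0.164: 0}
scene {0.096: 0, 0.1: 0, 0.104: 4, 0.108: 29, 0.112: 32, 0.116: 22, 0.12: 37, 0.124: 31, 0.128: 45, 0.132: 13, 0.136: 0, 0.14: 0, 0.144: 0, 0.148: 0, 0.152: 0, 0.156: 0, 0.16: 0, 0.164: 0}
scene lid (array([ 0.5719, -0.1713]), 174, np.float64(0.0009)) jar body (array([ 0.5719, -0.1713]), 499, np.float64(0.0009)) foot (array([ 0.5719, -0.1712]), 86, np.float64(0.0013))
  lid z lowest [0.142  0.145  0.1486 0.1581]
side lid (array([ 0.5732, -0.1714]), 168, np.float64(0.0004)) jar body (array([ 0.5733, -0.1715]), 503, np.float64(0.0004)) foot (array([ 0.5733, -0.1729]), 205, np.float64(0.0026))
  lid z lowest [0.1486 0.1592 0.1605 0.3411]
scene knob top z 0.1598 41 slope [-0.008  0.02 ]
   knob top on table 0.0567
side knob top z 0.1605 144 slope [-0.017 -0.011]
   knob top on table 0.0581
```

View pics/c6.png

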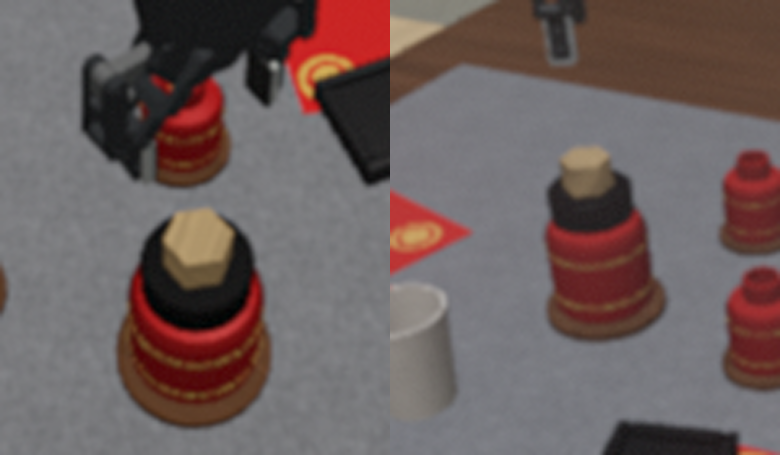

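The lid sits level on the jar axis. Its lower edge is at about 0.103, roughly 23 mm below the rim, and the gripper is clear.

```bash
python3 -c "
from workcell import ctrl
print(ctrl.job_done())"
```

```text
the job is handed in; nothing more can be done
None
```

The lid is screwed fully home on the red jar and released, and I handed the job in at about 15 s of the 72 s allowed.

- **Finding the thread:** the lid happened to come down right over the thread's starts. It met no resistance until 18 mm below the rim, so I did not turn it backwards.
- **Screwing home:** I turned it clockwise about 91°. It dropped 5.0 mm and reached a clear hard stop at about 1.35 N·m, then I let go and moved up about 12 cm.
- **Last checks:**
  - The lid is within about 0.2 mm of the jar's axis in both cameras.
  - It looks level: the slope fitted to the knob top is about 1.2° at most, within the depth noise.
  - The knob top rose 102.4 mm (side camera) and 103.1 mm (scene camera) from where it stood on the table. That puts the lower edge about 23 mm below the rim.
- **Bystanders:** I did not re-measure their positions. The gripper passed no closer to them than planned, and no unexpected contact force appeared.
- **Disagreement:** the wrist camera's sideways calibration was off by about 3 mm, so I centred the lid using the other two cameras.

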